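# Tuck the tablet tub's cover under its lip

### The arm

A 7-joint arm with a two-finger parallel gripper is mounted at the origin on the work surface. World frame = base frame: x ahead of the robot, y to its left, z up, the work surface at z = 0. Lengths are in m, angles in degrees, forces in N, time in s.
With the tool pointing down it reaches from about 0.425 to 0.875 m from the base axis. Payload 4.7 kg.
Tool frame: the origin (TCP) lies at the very end of the fingers, on their centre line; the grasp point (between the pads) lies 19 mm behind it; z points along the fingers, y is the line along which they close (so a half turn about z gives the same grasp; the last joint's range is limited). The gripper opens to 87 mm and grips with 3 to 60 N. Pads are 19 mm wide; open, the fingers measure 117 mm over their backs; the gripper's body (75 mm by 190 mm) begins 51 mm behind the grasp point.
Start: joints at [-64.452, 18.392, -4.016, 83.108, 1.295, 78.541, -3.26], TCP at [0.272, 0.59, 0.191] pointing down, gripper open.
Joint ranges: [-163.93, 163.93], [-17.29, 119.83], [-79.2, 71.16], [3.27, 140.29], [-89.18, 269.18], [5.43, 117.66], [-154.24, 154.24]. Speed limits (degrees/s): [147.25, 147.25, 180, 180, 180, 180, 180].

### API

Orientations are given as [roll, pitch, yaw] about the fixed x, y, z axes, in that order (R = Rz(yaw) Ry(pitch) Rx(roll)).
In Python, from cell import telemetry, cams, env gives the robot as it stands.
- The arm moves only by the tool arm_command, never from a script. Its argument "series" is text: rows parted by semicolons, each of 5 numbers parted by spaces: the shift along the tool's x, y, z in mm, then the turn about the tool's z in rad, then the closure in counts, from 0 (fully open) to 255 (shut). A call has 1 to 20 rows; each row shifts and turns the commanded pose from where the row before left it, along the tool's axes as they then stand; what a row does not reach is not made up. A row lasts 1/12 s, in which the tool goes at most 41.7 mm and 7.16 degrees, less where a joint would pass 70% of its speed; a pose out of reach is approached as far as the arm can. A call is refused whole if a number of a shift passes 41.7 or a number of a turn 0.125, either way. A call with a gripper value outside its range is refused whole. The fingers move at their own pace and stop on an object; "squeeze" is the grip in N (left out, the last holds). Time passes only in rows, so rows that do not move let the fingers close. It gives the time, the measured TCP pose, the force, the opening and the grip force at its end, in the units of the state.
- telemetry.get_obs(): the state, without advancing time (a new reading comes with each control period).
- cams.read_camera(name): name is "scene" or "top" or "wrist"; returns the picture (420x560x3 uint8, blue, green, red); there is no depth.
- cams.calibration(name): a dict with "K" (3x3 intrinsics, pixels), "dist" ([k1, k2, p1, p2, k3] as OpenCV has them; the pictures are not rectified), "origin" and "rotation" of the camera in the world; the wrist camera has in their place "hand_eye" (4x4, takes a point from camera to tool coordinates, whose origin is the TCP and whose axes are the flange's). Camera axes: x right, y down, z forward; pixel columns grow to the right and rows downward; lengths in m; the calibration is good to about 2 mm. A picture is of the moment at which its call begins: read the wrist's pose just before it. calibration takes no time and is no camera call.
- env.sign_off(): hands the job in; it is judged then, once.
The state is a dict: "time_s": time; "qpos": joint angles; "joint_velocities": joint speeds; "effort": joint torques, N m; "tool_pos": TCP position; "tool_rot": TCP orientation; "force": force on the tool from outside, world axes, zero at the start; "wrist_torque": the same for the moment, N m; "grip_width": finger opening in m; "grasp_force": force on a finger pad.
Only numpy, scipy, OpenCV 4.12 (cv2) and the standard library are available. Lean on these libraries where they do the work, as an engineer would, in place of code of your own. Each camera call takes 0.05 s, during which the arm holds its last target. There are 200 camera calls.

### The job

Close the open tub of laundry tablets: with the fingertips push its raised cover over until it lies flat on the tub, then, keeping it pressed down, push it forwards along the tub as far as it goes, so that its front edge is tucked beneath the lip and the cover stays shut on its own. Do not lift or tip the tub or push it out of its place, and leave the spray bottle, the can and the scoop standing where they are.

Things in the scene. Friction and masses are not known exactly. Their poses are not given: they have to be found in the camera images.
- tub: Grey plastic tub of laundry tablets, open on top, loose on the work surface, about 2 kg. Outside 170 mm (its x) by 140 mm (its y); rim 89.5 mm high. Origin: centre of the underside; z up, x from the hinge side to the lip side: the cover is folded and pushed towards the tub's +x. The hinge side is the one towards the robot, give or take 45 degrees.
- hinge (a point): Middle of the cover's hinge axis, at x = -79 mm, z = 94.5 mm in the tub's frame (z = 94.5 mm above the work surface). The axis runs along the tub's y. Axes as the tub's.
- lip (a point): Middle of the free edge of the retaining lip, a grey strip 140 mm wide, 4 mm thick, on the tub's front (+x) wall, overhanging 22 mm towards the hinge. Point on its underside: x = 63, z = 101 mm in the tub's frame, 4.5 mm above the top of the flat cover. Behind the edge are 17 mm of depth, then the front wall. Axes as the tub's.
- edge (a point): Middle of the free edge of the white cover, half through its thickness. The cover is a plain plate 124 mm wide (along the tub's y), 4 mm thick, from 5 mm to 137 mm off the hinge axis (drawn back). Axes: x along the plate away from the hinge, z out of the face that is on top when shut.
- ledge (a point): Thumb ledge on the cover's outer face (top when shut): a wedge 90 mm wide along the hinge, 10 mm high, with an upright face to the hinge and a slope towards the free edge, 27 mm long. Point: middle of the upright face, 83 mm off the hinge axis when drawn back, 7 mm over the plate's middle plane. Between hinge and ledge the plate is bare: press there, push on the ledge. Axes as the edge's.
- flap (a joint): Angle of the cover about its hinge, rad: 0 = flat on the tub, 1.57 = upright; starts at 1.4 to 1.75. A soft spring lifts it towards 1.6 (0.08 N m per rad; about 1.5 N pressed 60 mm from the hinge holds it flat), so untucked it rises to about 1 rad when let go; tucked, it rests up against the lip at about 0.03.
- plate (a joint): How far the cover is slid in its slotted hinge away from the hinge, m: 0 = drawn back (the start; the free edge then clears the lip by 5 mm), 0.016 = fully forward (edge 11 mm beneath the lip). It takes about 3 N to slide and stays where it is left. If slid before the cover is flat, the edge lands on top of the lip.
- sprayer: Bystander: loose clear spray bottle with a black trigger head, 195 mm high, 72 mm across, standing beside the tub (either side). Origin: centre of the underside, z up.
- can: Bystander: loose plain aluminium can, 170 mm high, 58 mm across, standing on the tub's other side. Origin: centre of the underside, z up.
- scoop: Bystander: loose white plastic scoop cup, 50 mm high, 64 mm across, standing beyond the tub's lip side. Origin: centre of the underside, z up.
Mind the look-alikes: they are no part of the job. There is more than one size of the tub; the job needs the smaller.

How it is judged:
By the outcome, as a careful person would: the job done as asked, in the order asked, and still so for the second after the job is handed in, with the robot touching nothing.
It also fails if it takes over 38 s, if anything falls off the work surface, if the arm or the gripper's body presses on something with over 40 N, if the wrist force passes 120 N, or if a joint passes its speed limit or range.

## Working session

There is one attempt and no reset: what is moved stays moved. The work goes in short steps, Python scripts to look and compute and a tool call to move; the robot and the scene stay as the last step left them, time stands still between calls to the robot, and variables do not carry over. Pictures are saved under pics/ and viewed, at most 10 in all, crops included, and the job is handed in when it is done.

Besides the shell and the picture viewer there is one more tool, called after "Request:" as name(argument=value, ...), one argument or row to a line, values as JSON. arm_command: Moves the arm, as the interface text tells. Its arguments: {"type":"object","properties":{"series":{"type":"string"},"squeeze":{"type":"number"}},"required":["series"]}

```bash
ls; mkdir -p pics
python3 - <<'E'
from cell import telemetry, cams
import cv2, numpy as np
o=telemetry.get_obs(); print(o)
a=cams.read_camera("scene"); b=cams.read_camera("top")
cv2.imwrite("pics/scene0.png",a); cv2.imwrite("pics/top0.png",b)
for n in("scene","top","wrist"): print(n,cams.calibration(n))
E
```

```text
pics
{'time_s': 0.0, 'qpos': array([-64.45307105,  18.43782909,  -4.01364691,  83.17424202,
         1.29416261,  78.54167632,  -3.26017912]), 'joint_velocities': array([-0.10500412,  0.03990289, -0.17341801,  0.15158976,  0.07006283,
       -0.021225  ,  0.08550053]), 'effort': array([ 1.09165820e-03, -4.91306126e+01, -4.03330754e-01, -3.12517869e+01,
       -6.40367414e-02,  4.38136433e-02,  1.66299019e-04]), 'tool_pos': array([0.27182232, 0.58975787, 0.18968105]), 'tool_rot': array([-1.79891441e+02,  5.57398028e-03,  1.55260677e+02]), 'force': array([ 0.25467926,  0.57743745, -0.58876451]), 'wrist_torque': array([-0.00133433,  0.02699734, -0.03560691]), 'grasp_force': 0.0, 'grip_width': 0.08726817645358068}
scene {'K': array([[493.15985206,   0.        , 276.21513973],
       [  0.        , 493.15985206, 220.21780804],
       [  0.        ,   0.        ,   1.        ]]), 'dist': array([-0.13429576,  0.        ,  0.        ,  0.        ,  0.        ]), 'origin': array([ 1.24386541, -0.39825375,  1.00554221]), 'rotation': array([-141.4756516 ,   -0.66738812,   57.38891161])}
top {'K
[... 256 characters left out ...]
88, -0.01487661,  1.11053162]), 'rotation': array([-169.25625855,   -0.84553988,  -88.83108103])}
wrist {'K': array([[364.66181696,   0.        , 283.48589666],
       [  0.        , 364.66181696, 207.14084802],
       [  0.        ,   0.        ,   1.        ]]), 'dist': array([-0.09727458,  0.        ,  0.        ,  0.        ,  0.        ]), 'hand_eye': array([[ 8.33210966e-04, -9.68580993e-01, -2.48696935e-01,
         6.85377314e-02],
       [ 9.99999652e-01,  7.99336568e-04,  2.37190174e-04,
        -8.41693087e-06],
       [-3.09453392e-05, -2.48697046e-01,  9.68581322e-01,
        -1.93534612e-01],
       [ 0.00000000e+00,  0.00000000e+00,  0.00000000e+00,
         1.00000000e+00]])}
```

View pics/scene0.png

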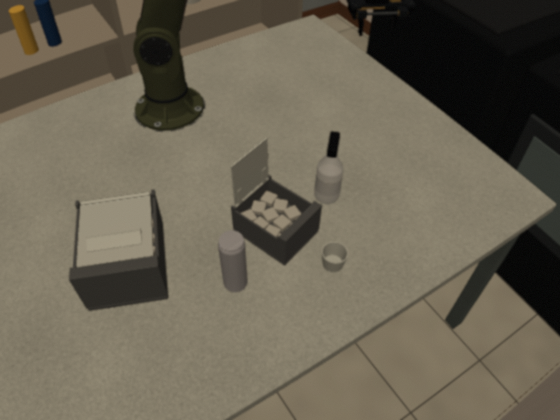

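View pics/top0.png

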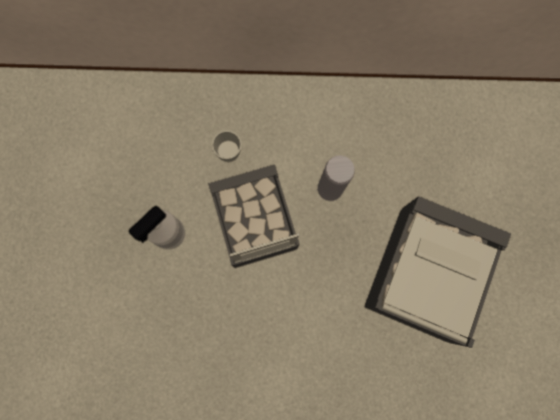

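The scene view shows an open tub with a raised cover at about (275,215) and a larger, shut tub at (120,245). In the top view they are at (255,215) and (445,275). The open, smaller one fits the job because the cover is up and it stands between the bottle (158,228), the can (338,178) and the scoop (227,147). I'll confirm it in an enlarged crop.

Run:
```python
import cv2, numpy as np
a=cv2.imread("pics/scene0.png")[130:280,215:355]; b=cv2.imread("pics/top0.png")[155:275,195:310]
f=lambda i,s:cv2.convertScaleAbs(cv2.resize(i,s,interpolation=cv2.INTER_CUBIC),alpha=1.6)
# scene crop scale 2.8571, top crop scale 3.478
cv2.imwrite("pics/crop0.png",np.hstack([f(a,(400,429)),f(b,(400,429))]))
print(400/140,429/150,400/115,429/120)
```

```text
2.857142857142857 2.86 3.4782608695652173 3.575
```

View pics/crop0.png

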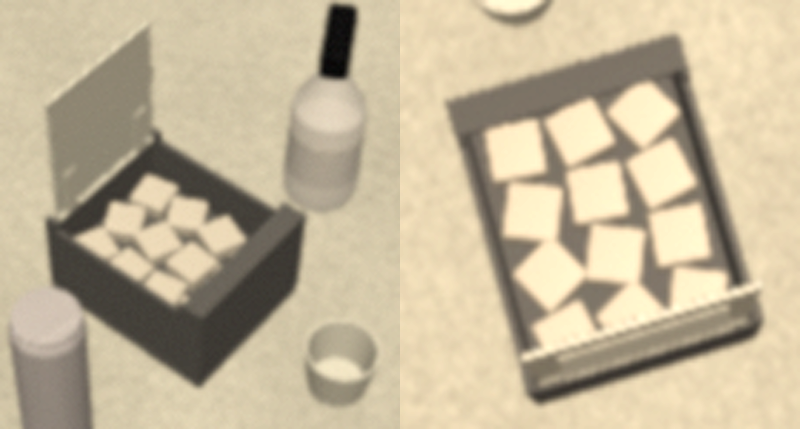

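The crop confirms it: the open grey tub has a raised white plate at its robot side, a lip at the far side, and tablets inside. Lip corners in the crop are at top (448,100)/(678,37) and scene (200,314)/(303,215). Cover top corners are at top (523,355)/(758,288) and scene (48,108)/(150,25).

```bash
cat > h.py <<'E'
import numpy as np, cv2
from cell import cams
from scipy.spatial.transform import Rotation as R
def ray(name,uv,pose=None):
    c=cams.calibration(name)
    if name=="wrist":
        H=c["hand_eye"]; Rt=R.from_euler("xyz",pose["tool_rot"],degrees=True).as_matrix()
        M=Rt@H[:3,:3]; o=Rt@H[:3,3]+pose["tool_pos"]
    else: M=R.from_euler("xyz",c["rotation"],degrees=True).as_matrix(); o=c["origin"]
    p=cv2.undistortPoints(np.array([[uv]],float),c["K"],np.array(c["dist"]))[0,0]
    d=M@np.array([p[0],p[1],1]); return o,d/np.linalg.norm(d)
def plane(r,z): o,d=r; return o+d*(z-o[2])/d[2]
def tri(r1,r2):
    A=[];b=[]
    (o1,d1),(o2,d2)=r1,r2
    t=np.linalg.lstsq(np.c_[d1,-d2],o2-o1,rcond=None)[0]
    p,q=o1+t[0]*d1,o2+t[1]*d2
    return (p+q)/2,np.linalg.norm(p-q)
E
python3 - <<'E'
from h import *
np.set_printoptions(precision=4,suppress=True)
T=lambda x,y: ray("top",(195+(x-400+.5)/3.478-.5,155+(y+.5)/3.575-.5))
S=lambda x,y: ray("scene",(215+(x+.5)/2.857-.5,130+(y+.5)/2.86-.5))
for n,t,s in(("lipL",(678,37),(303,215)),("lipR",(448,100),(200,314)),("cov1",(523,355),(150,25)),("cov2",(758,288),(48,108)),("lipO1",(448,100),(303,215)),("lipO2",(678,37),(200,314))):
    print(n,*tri(T(*t),S(*s)))
for p in((448,100),(678,37),(690,70),(458,133)): print("lip top z.105",plane(T(*p),.105))
for p in((303,215),(200,314),(187,305),(285,207)): print("lip scene z.105",plane(S(*p),.105))
for p in((538,403),(760,335)): print("hinge side bottom/rim",plane(T(*p),.0),plane(T(*p),.0895))
for p in((200,385),(297,290)): print("front bottom",plane(S(*p),0))
E
```

```text
lipL [0.7028 0.0193 0.1973] 0.08963558844108277
lipR [0.6634 0.0726 0.0209] 0.1068516893776166
cov1 [0.5105 0.0555 0.2281] 0.002056077123067046
cov2 [ 0.5459 -0.0599  0.2245] 0.0021811096335043606
lipO1 [0.6632 0.1125 0.106 ] 0.00016110073468567586
lipO2 [ 0.7032 -0.0181  0.1063] 0.001555376828076857
lip top z.105 [0.6635 0.1127 0.105 ]
lip top z.105 [ 0.7032 -0.0188  0.105 ]
lip top z.105 [ 0.6842 -0.0261  0.105 ]
lip top z.105 [0.6448 0.1061 0.105 ]
lip scene z.105 [0.6626 0.1129 0.105 ]
lip scene z.105 [ 0.7027 -0.0168  0.105 ]
lip scene z.105 [ 0.6897 -0.0207  0.105 ]
lip scene z.105 [0.6473 0.1052 0.105 ]
hinge side bottom/rim [0.5032 0.0622 0.    ] [0.497  0.056  0.0895]
hinge side bottom/rim [ 0.5471 -0.0741  0.    ] [ 0.5373 -0.0693  0.0895]
front bottom [ 0.7024 -0.0134  0.    ]
front bottom [0.6636 0.1162 0.    ]
```

Tub centre is about (0.602, 0.022) with yaw 17°, the hinge is at (0.526, -0.001), and the cover is about upright. I'll rise with the fingers closed, turn so the hand's long side runs along the tub's x (clear of bottle and can), and go behind the hinge.

Request:
arm_command(
  series="0 0 -16 0.12 255; 0 0 -16 0.12 255; 0 0 -16 0.12 255; 0 0 -16 0.12 255; 0 0 -16 0.12 255; 0 0 -16 0.12 255; 0 0 -16 0.12 255; 0 0 0 0 255; 0 0 0 0 255",
  squeeze=20,
)

```text
time_s: 0.85
tool_pos: [0.2721, 0.5906, 0.3029]
tool_rot: [180.0, -0.0, 107.3]
force: [0.1, -1.2, -0.6]
grip_width: 0.0349
grasp_force: 0.0
```

Request:
arm_command(
  series="-32 0 0 0 255; -32 0 0 0 255; -32 0 0 0 255; -32 0 0 0 255; -32 0 0 0 255; -32 0 0 0 255; -32 0 0 0 255; -32 0 0 0 255; -32 0 0 0 255; -32 0 0 0 255; -32 0 0 0 255; -32 0 0 0 255; -32 0 0 0 255; -32 0 0 0 255; -32 0 0 0 255; -32 0 0 0 255; -32 0 0 0 255; -32 0 0 0 255; -32 0 0 0 255; -32 0 0 0 255",
)

```text
time_s: 2.52
tool_pos: [0.46, -0.0228, 0.3012]
tool_rot: [-179.9, -0.0, 107.3]
force: [1.1, -0.4, 0.4]
grip_width: 0.0005
grasp_force: 0.0
```

Request:
arm_command(
  series="0 0 0 0 255; 0 0 0 0 255; 0 0 0 0 255",
)

```text
time_s: 2.77
tool_pos: [0.4599, -0.0205, 0.3015]
tool_rot: [-179.9, -0.0, 107.3]
force: [-0.6, 0.9, 0.1]
grip_width: 0.0004
grasp_force: 0.0
```

Request:
arm_command(
  series="0 0 26 0 255; 0 0 26 0 255; 0 0 26 0 255; 0 0 26 0 255; 0 0 22 0 255; 0 0 0 0 255; 0 0 0 0 255",
)

```text
time_s: 3.35
tool_pos: [0.4594, -0.02, 0.1759]
tool_rot: [-179.8, -0.0, 107.3]
force: [-0.0, -0.7, 1.0]
grip_width: 0.0005
grasp_force: 0.0
```

```bash
cat > snap.py <<'E'
import sys,cv2,numpy as np
from cell import cams,telemetry
o=telemetry.get_obs(); print(o["time_s"],o["tool_pos"],o["force"])
a=cams.read_camera("scene")[90:290,205:365]; b=cams.read_camera("top")[125:285,180:340]
f=lambda i,s:cv2.convertScaleAbs(cv2.resize(i,s,interpolation=cv2.INTER_CUBIC),alpha=1.6)
cv2.imwrite("pics/%s.png"%sys.argv[1],np.hstack([f(a,(400,500)),f(b,(400,400)) if 0 else cv2.copyMakeBorder(f(b,(400,400)),0,100,0,0,0)]))
E
python3 snap.py s1
```

```text
3.35 [ 0.4594053  -0.02002748  0.1758776 ] [-0.01341141 -0.67276293  0.95342618]
```

View pics/s1.png

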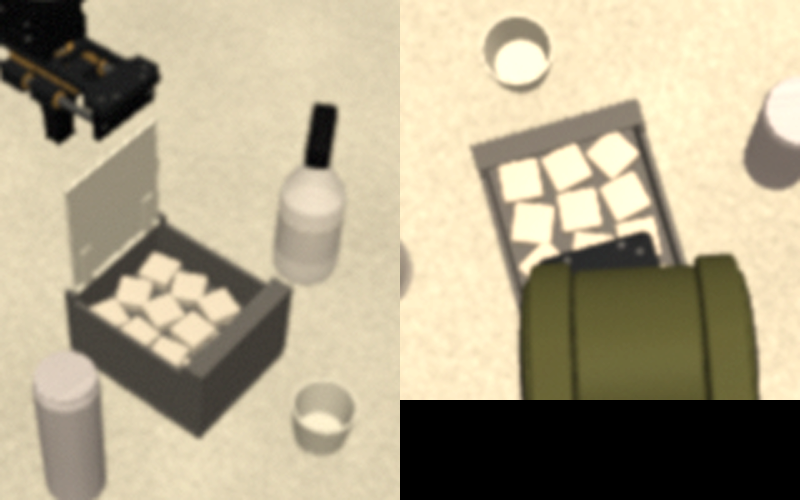

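The hand is behind the cover, above its mid-height, and the force is about zero. In the left half the cover is upright from (160,120) to (70,285). I'll push the ledge's tip forward.

Request:
arm_command(
  series="0 12 1 0 255; 0 12 1 0 255; 0 9 1 0 255; 0 9 1 0 255; 0 5 0 0 255; 0 5 0 0 255; 0 5 0 0 255; 0 5 0 0 255; 0 5 1 0 255; 0 5 1 0 255; 0 5 1 0 255; 0 5 2 0 255; 0 4 2 0 255; 0 0 0 0 255; 0 0 0 0 255",
)

```text
time_s: 4.7
tool_pos: [0.5443, 0.0045, 0.167]
tool_rot: [179.8, 0.0, 107.2]
force: [0.2, -0.5, 0.7]
grip_width: 0.0004
grasp_force: 0.0
```

```bash
python3 snap.py s2
```

```text
4.7 [0.54431596 0.00450201 0.16695979] [ 0.16159753 -0.45245004  0.6600248 ]
```

View pics/s2.png

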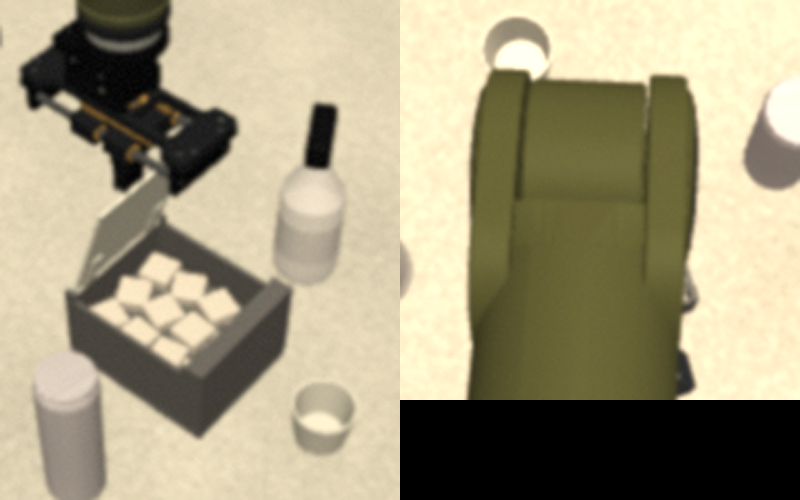

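The cover is now tilted to about 60° with no visible disturbance. Next I'll swing the tip under the ledge onto the bare plate and fold the cover down.

Request:
arm_command(
  series="0 4 2 0 255; 0 3 2 0 255; 0 3 3 0 255; 0 0 4 0 255; 0 -2 5 0 255; 0 -2 5 0 255; 0 4 4 0 255; 0 4 4 0 255; 0 4 4 0 255; 0 3 5 0 255; 0 3 5 0 255; 0 2 5 0 255; 0 2 5 0 255; 0 1 5 0 255; 0 1 5 0 255; 0 0 0 0 255; 0 0 0 0 255",
)

```text
time_s: 6.22
tool_pos: [0.5711, 0.0128, 0.1023]
tool_rot: [-179.9, -0.0, 107.1]
force: [-0.6, 0.3, 0.5]
grip_width: 0.0005
grasp_force: 0.1
```

```bash
python3 snap.py s3
```

```text
6.2167 [0.57107511 0.01283033 0.10233923] [-0.56289112  0.31053138  0.48440347]
```

View pics/s3.png

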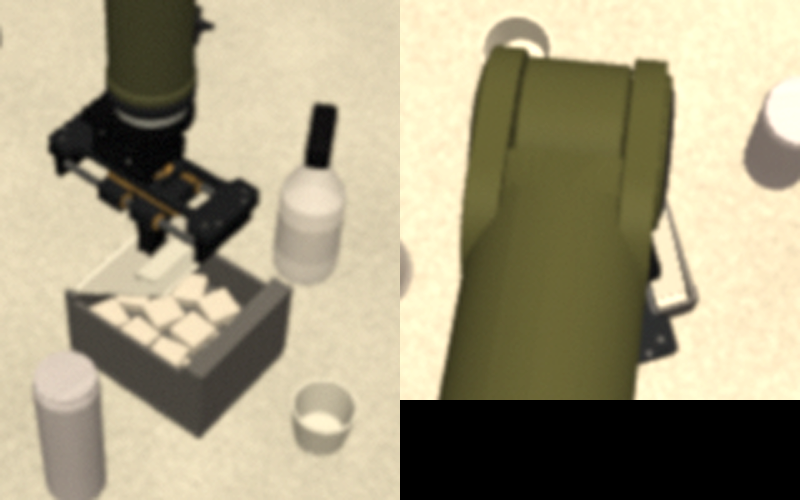

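```bash
cat > pj.py <<'E'
from h import *
c=cams.calibration("scene"); M=R.from_euler("xyz",c["rotation"],degrees=True).as_matrix()
H=np.array([.5261,-.0008,.0945]); y=np.radians(17); ex=np.array([np.cos(y),np.sin(y),0]); ey=np.array([-np.sin(y),np.cos(y),0]); ez=np.array([0,0,1])
def px(P): return ((cv2.projectPoints(np.array([P]),cv2.Rodrigues(M.T)[0],-M.T@c["origin"],c["K"],np.array(c["dist"]))[0].ravel()-[205,90])*2.5).round().astype(int)
def cov(t,s=0):
    t=np.radians(t)
    f=lambda r,w,h: H+ex*(r*np.cos(t)-h*np.sin(t))+ez*(r*np.sin(t)+h*np.cos(t))+ey*w
    return [px(f(r+s,w,h)) for r,w,h in((137,.062,2),(137,-.062,2),(83,.045,12),(83,-.045,12))] if 0 else [px(f((r/1000+s),w,h/1000)) for r,w,h in((137,.062,2),(137,-.062,2),(83,.045,12),(83,-.045,12),(110,-.045,2))]
E
python3 - <<'E'
from pj import *
for t in (0,5,10,20,30,40): print(t,*cov(t))
print("tip",px(np.array([.5711,.0128,.1023])))
E
```

```text
0 [262 283] [180 360] [209 259] [148 313] [170 334]
5 [263 275] [179 352] [208 253] [147 307] [169 328]
10 [262 266] [178 343] [206 247] [145 301] [168 320]
20 [258 246] [173 324] [202 235] [140 289] [164 305]
30 [251 225] [164 303] [196 222] [133 276] [157 288]
40 [240 204] [152 280] [188 210] [125 263] [147 271]
tip [150 270]
```

Run:
```python
import cv2
from cell import cams
a=cams.read_camera("scene")[165:250,225:330]
cv2.imwrite("pics/s4.png",cv2.convertScaleAbs(cv2.resize(a,(735,595),interpolation=cv2.INTER_CUBIC),alpha=1.7))
from pj import *
for t in (5,10,20,30,40): print(t,*[((p/2.5+[205-225,90-165])*7).round() for p in cov(t)])
```

```text
5 [596. 245.] [361. 461.] [442. 183.] [272. 335.] [333. 393.]
10 [594. 220.] [358. 435.] [437. 167.] [266. 318.] [330. 371.]
20 [582. 164.] [344. 382.] [426. 133.] [252. 284.] [319. 329.]
30 [563. 105.] [319. 323.] [409.  97.] [232. 248.] [300. 281.]
40 [532.  46.] [286. 259.] [386.  63.] [210. 211.] [272. 234.]
```

View pics/s4.png

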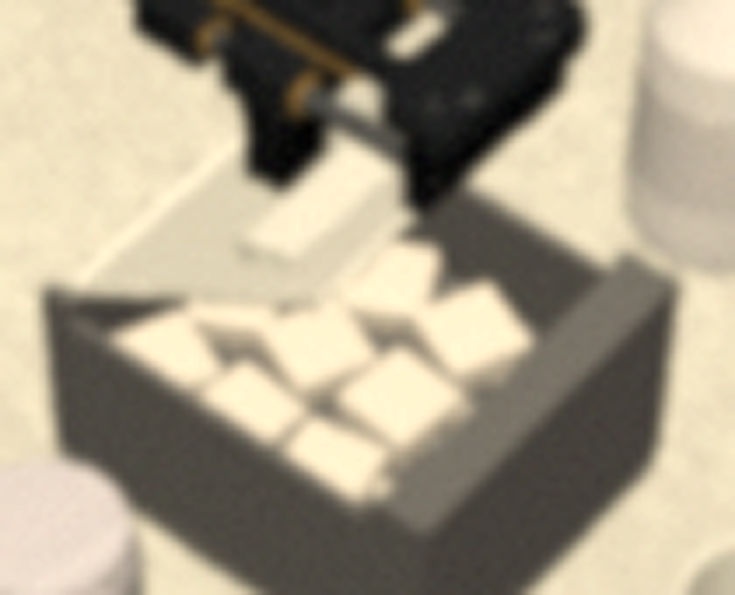

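Run:
```python
from pj import *
print(px(np.array([.4594,-.02,.1759])),px(np.array([.5443,.0045,.167])))
for z in (.102,.11,.12,.13,.14,.172): print(z,px(np.array([.5711,.0128,z])))
from cell import telemetry; print(telemetry.get_obs())
for t in (55,58,61,64): print(t,*cov(t))
```

```text
[ 60 159] [128 210]
0.102 [150 270]
0.11 [150 264]
0.12 [150 258]
0.13 [150 251]
0.14 [150 244]
0.172 [150 220]
{'time_s': 6.3667, 'qpos': array([-37.98634374,  14.30310986,  39.28223898, 102.20339324,
        -9.80239804,  66.92505945,  21.40902702]), 'joint_velocities': array([-0.03611018, -0.15362024, -0.08237429,  0.03500511, -0.08808186,
       -0.03969683,  0.08109603]), 'effort': array([-5.28652535e-02, -3.48909903e+01,  4.97942805e+00, -2.89260185e+01,
       -7.71155069e-02, -2.82449409e-02, -1.77368689e-03]), 'tool_pos': array([0.57144488, 0.01285684, 0.10296941]), 'tool_rot': array([ 1.79983703e+02, -7.68711758e-03,  1.07122585e+02]), 'force': array([-2.45350372e-04, -5.26857001e-01, -1.31356571e-01]), 'wrist_torque': array([-0.08800946,  0.10615334, -0.02184749]), 'grasp_force': 0.12477796641178429, 'grip_width': 0.00037027329541156}
55 [219 172] [129 247] [174 191] [110 244] [129 245]
58 [214 166] [124 241] [171 188] [107 241] [125 240]
61 [209 160] [118 235] [168 185] [104 238] [121 235]
64 [203 154] [113 229] [164 182] [100 234] [116 230]
```

The cover is at about 31°: near free corner at (320,305) and ledge corner at (245,243) in the crop. The real fingertip stands about 25-30 mm above the reported TCP (s1 and s2 show the same offset), so I'll continue down by force.

Request:
arm_command(
  series="0 1 4 0 255; 0 1 4 0 255; 0 1 4 0 255; 0 1 4 0 255; 0 0 4 0 255; 0 0 3 0 255; 0 0 0 0 255; 0 0 0 0 255",
)

```text
time_s: 7.03
tool_pos: [0.5748, 0.014, 0.0793]
tool_rot: [-179.9, -0.0, 107.1]
force: [-1.1, -0.1, 1.1]
grip_width: 0.0006
grasp_force: 0.3
```

Run:
```python
import cv2
from cell import cams,telemetry
print(telemetry.get_obs()["force"])
a=cams.read_camera("scene")[165:250,225:330]
w=cams.read_camera("wrist")
f=lambda i,s:cv2.convertScaleAbs(cv2.resize(i,s,interpolation=cv2.INTER_CUBIC),alpha=1.7)
import numpy as np
cv2.imwrite("pics/s5.png",np.hstack([f(a,(400,324)),f(w,(400,300))[:,:]if 0 else cv2.copyMakeBorder(f(w,(400,300)),0,24,0,0,0)]))
```

```text
[-1.06357487 -0.08174284  1.09068577]
```

View pics/s5.png

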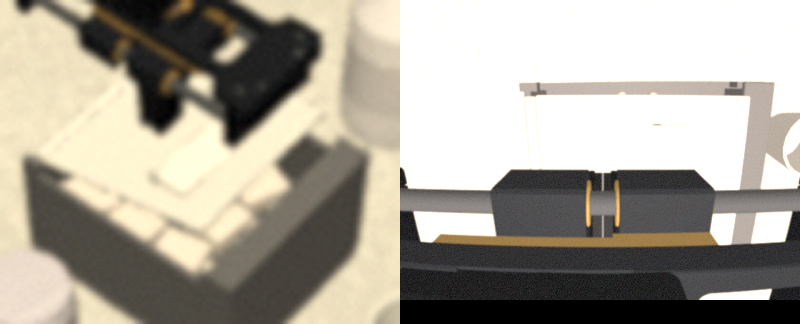

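The cover is at roughly 13-15°, and the tip sits on the bare plate behind the ledge. I'll keep lowering and watch the force.

Request:
arm_command(
  series="0 0 4 0 255; 0 0 4 0 255; 0 0 3 0 255; 0 0 0 0 255; 0 0 0 0 255",
)

```text
time_s: 7.55
tool_pos: [0.5751, 0.0141, 0.0685]
tool_rot: [-180.0, -0.0, 107.1]
force: [0.6, 0.2, 1.0]
grip_width: 0.001
grasp_force: 0.5
```

Request:
arm_command(
  series="0 0 2 0 255; 0 0 0 0 255; 0 0 0 0 255",
)

```text
time_s: 7.8
tool_pos: [0.5753, 0.0141, 0.0667]
tool_rot: [180.0, 0.0, 107.1]
force: [0.4, 1.0, 0.3]
grip_width: 0.0005
grasp_force: 0.5
```

Request:
arm_command(
  series="0 0 2 0 255; 0 0 0 0 255; 0 0 0 0 255",
)

```text
time_s: 8.05
tool_pos: [0.5754, 0.0141, 0.0649]
tool_rot: [180.0, -0.0, 107.1]
force: [-0.4, -0.5, 2.5]
grip_width: 0.0007
grasp_force: 1.3
```

Request:
arm_command(
  series="0 0 1 0 255; 0 0 0 0 255; 0 0 0 0 255",
)

```text
time_s: 8.3
tool_pos: [0.5754, 0.0141, 0.0645]
tool_rot: [180.0, -0.0, 107.1]
force: [-1.6, -0.2, 7.1]
grip_width: 0.0003
grasp_force: 3.4
```

Request:
arm_command(
  series="0 0 1 0 255; 0 0 0 0 255; 0 0 0 0 255",
)

```text
time_s: 8.55
tool_pos: [0.5755, 0.0141, 0.0641]
tool_rot: [180.0, -0.0, 107.1]
force: [-2.3, 1.2, 10.3]
grip_width: 0.0004
grasp_force: 5.2
```

The cover is flat (stiff contact at 10 N). Now I'll slide forward towards the ledge.

Request:
arm_command(
  series="0 3 -0.5 0 255; 0 3 0 0 255; 0 3 0 0 255; 0 3 0 0 255; 0 0 0 0 255",
)

```text
time_s: 8.97
tool_pos: [0.5871, 0.0178, 0.0642]
tool_rot: [180.0, -0.0, 107.1]
force: [-1.4, -0.0, 9.1]
grip_width: 0.0007
grasp_force: 4.1
```

Request:
arm_command(
  series="0 3 0 0 255; 0 3 0 0 255; 0 0 0 0 255; 0 0 0 0 255",
)

```text
time_s: 9.3
tool_pos: [0.5918, 0.0192, 0.064]
tool_rot: [-179.9, -0.0, 107.1]
force: [-4.8, 0.2, 8.7]
grip_width: 0.0005
grasp_force: 4.4
```

Horizontal force is rising where the ledge is expected (finger front at about 83 mm). I'll push the 16 mm.

Request:
arm_command(
  series="0 2 0 0 255; 0 2 0 0 255; 0 2 0 0 255; 0 0 0 0 255; 0 0 0 0 255",
)

```text
time_s: 9.72
tool_pos: [0.5962, 0.0202, 0.0636]
tool_rot: [-179.8, -0.1, 107.1]
force: [-5.4, -0.3, 9.8]
grip_width: 0.0003
grasp_force: 4.8
```

Request:
arm_command(
  series="0 2 0 0 255; 0 2 0 0 255; 0 2 0 0 255; 0 0 0 0 255; 0 0 0 0 255",
)

```text
time_s: 10.13
tool_pos: [0.6022, 0.0219, 0.0635]
tool_rot: [-179.8, -0.0, 107.1]
force: [-5.1, -0.5, 8.5]
grip_width: 0.0005
grasp_force: 4.2
```

Request:
arm_command(
  series="0 2 0 0 255; 0 2 0 0 255; 0 0 0 0 255; 0 0 0 0 255",
)

```text
time_s: 10.47
tool_pos: [0.6062, 0.0231, 0.0635]
tool_rot: [-179.8, -0.0, 107.1]
force: [-4.3, -1.7, 7.8]
grip_width: 0.0003
grasp_force: 3.9
```

Request:
arm_command(
  series="0 1 0 0 255; 0 1 0 0 255; 0 0 0 0 255; 0 0 0 0 255",
)

```text
time_s: 10.8
tool_pos: [0.6075, 0.0235, 0.0634]
tool_rot: [-179.7, -0.0, 107.1]
force: [-4.9, -1.3, 8.4]
grip_width: 0.0005
grasp_force: 4.1
```

Request:
arm_command(
  series="0 1 0 0 255; 0 1 0 0 255; 0 0 0 0 255; 0 0 0 0 255",
)

```text
time_s: 11.13
tool_pos: [0.6095, 0.0241, 0.0634]
tool_rot: [-179.8, -0.0, 107.1]
force: [-5.4, -1.6, 8.4]
grip_width: 0.0008
grasp_force: 3.9
```

Run:
```python
import cv2, numpy as np
from cell import cams
a=cams.read_camera("scene"); b=cv2.imread("pics/scene0.png")
cv2.imwrite("pics/scene1.png",a)
f=lambda i:cv2.convertScaleAbs(cv2.resize(i[165:265,225:315],(400,444),interpolation=cv2.INTER_CUBIC),alpha=1.7)
cv2.imwrite("pics/s6.png",np.hstack([f(b),f(a)]))
# lip/front wall shift between before and now
t=b[195:262,268:325]; r=cv2.matchTemplate(cv2.cvtColor(a,6)[185:275,255:340],cv2.cvtColor(b,6)[225:258,283:322],cv2.TM_CCOEFF_NORMED)
_,m,_,l=cv2.minMaxLoc(r); print(m,l,"expected",(28,40))
from pj import *
for s in (0,.008,.016): print(s,*[((p/2.5+[205-225,90-165])*4.44).round() for p in cov(0,s)])
```

```text
0.9878715872764587 (28, 40) expected (28, 40)
0 [377. 170.] [231. 306.] [282. 127.] [174. 223.] [213. 260.]
0.008 [389. 177.] [242. 315.] [293. 134.] [185. 230.] [224. 269.]
0.016 [400. 184.] [254. 322.] [304. 141.] [197. 239.] [236. 276.]
```

View pics/s6.png

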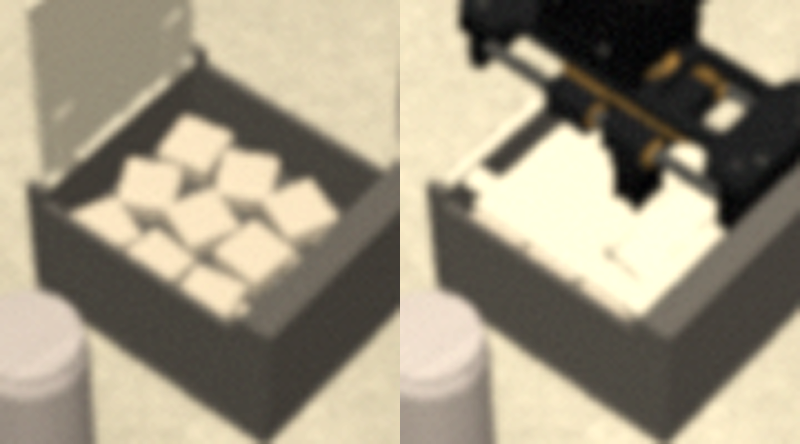

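The tub hasn't shifted (template match is exact) and the cover is flat with its edge at the lip. I'll push on to the stop.

Request:
arm_command(
  series="0 1 0 0 255; 0 1 0 0 255; 0 0 0 0 255; 0 0 0 0 255",
)

```text
time_s: 11.52
tool_pos: [0.6115, 0.0247, 0.0634]
tool_rot: [-179.8, -0.0, 107.1]
force: [-5.4, -0.4, 7.4]
grip_width: 0.0004
grasp_force: 3.7
```

Request:
arm_command(
  series="0 1 0 0 255; 0 0 0 0 255; 0 0 0 0 255",
)

```text
time_s: 11.77
tool_pos: [0.6124, 0.025, 0.0633]
tool_rot: [-179.8, -0.0, 107.1]
force: [-5.5, -1.3, 8.1]
grip_width: 0.0001
grasp_force: 3.7
```

```bash
cat > shift.py <<'E'
import cv2, numpy as np
from cell import cams
g=lambda i:np.float32(cv2.cvtColor(i,6))
a=g(cams.read_camera("scene")); b=g(cv2.imread("pics/scene0.png"))
s=np.s_[222:262,270:325]; h=cv2.createHanningWindow((55,40),cv2.CV_32F)
print("tub shift px",cv2.phaseCorrelate(b[s],a[s],h))
W=np.eye(2,3,dtype=np.float32)
print(cv2.findTransformECC(b[s],a[s],W,cv2.MOTION_TRANSLATION)[1][:,2])
from pj import *
C=H+ex*.079
print("px per mm along +x",(px(C+ex*.095)-px(C+ex*.075))/2.5/20)
E
python3 shift.py
```

```text
tub shift px ((0.03782998284851402, -0.008914867577605179), 0.9407697832584381)
[0.29379454 0.16236958]
px per mm along +x [0.34 0.22]
```

Request:
arm_command(
  series="0 1 0 0 255; 0 1 0 0 255; 0 0 0 0 255; 0 0 0 0 255",
)

```text
time_s: 12.15
tool_pos: [0.6144, 0.0255, 0.0633]
tool_rot: [-179.8, -0.0, 107.1]
force: [-5.6, -1.3, 7.2]
grip_width: 0.0006
grasp_force: 4.7
```

```bash
python3 shift.py
```

```text
tub shift px ((0.2345651132910298, -0.04279559696077939), 0.9545713313420614)
[0.26558143 0.17558692]
px per mm along +x [0.34 0.22]
```

Request:
arm_command(
  series="0 1 0 0 255; 0 0 0 0 255; 0 0 0 0 255",
)

```text
time_s: 12.45
tool_pos: [0.6144, 0.0255, 0.0631]
tool_rot: [-179.6, -0.0, 107.1]
force: [-6.6, -1.5, 8.8]
grip_width: 0.0006
grasp_force: 5.4
```

Request:
arm_command(
  series="0 1 0 0 255; 0 0 0 0 255; 0 0 0 0 255",
)

```text
time_s: 12.7
tool_pos: [0.6144, 0.0255, 0.0628]
tool_rot: [-179.5, -0.1, 107.1]
force: [-9.6, -1.8, 8.2]
grip_width: 0.0002
grasp_force: 6.1
```

```bash
python3 shift.py
```

```text
tub shift px ((0.04778384075322606, 0.1486367245765301), 0.9196620194117228)
[0.28237188 0.16849662]
px per mm along +x [0.34 0.22]
```

The stop is reached: the TCP stalled, the force rose, and the tub stayed put. I'll ease off and lift away.

Request:
arm_command(
  series="0 -2 0 0 255; 0 0 -1 0 255; 0 0 -1 0 255; 0 0 -2 0 255; 0 -1 -4 0 255; 0 0 -10 0 255; 0 0 -25 0 255; 0 0 -30 0 255; 0 0 -30 0 255; 0 0 -30 0 255; 0 0 -30 0 255; 0 -35 -30 0 255; 0 -35 0 0 255; 0 -35 0 0 255; 0 -35 0 0 255; 0 0 0 0 255; 0 0 0 0 255",
)

```text
time_s: 14.17
tool_pos: [0.4851, -0.0137, 0.2554]
tool_rot: [179.6, -0.2, 107.1]
force: [0.5, 0.7, -0.2]
grip_width: 0.0003
grasp_force: 0.0
```

Request:
arm_command(
  series="35 0 0 0 255; 35 0 0 0 255; 35 0 0 0 255; 35 0 0 0 255; 35 0 0 0 255; 35 0 0 0 255; 35 0 0 0 255; 35 0 0 0 255; 35 0 0 0 255; 35 0 0 0 255; 0 0 0 0 255; 0 0 0 0 255",
)

```text
time_s: 15.17
tool_pos: [0.3812, 0.3243, 0.2531]
tool_rot: [180.0, -0.0, 107.4]
force: [0.3, -0.4, -0.7]
grip_width: 0.0005
grasp_force: 0.0
```

```bash
python3 shift.py
python3 - <<'E'
import cv2, numpy as np
from cell import cams
a=cams.read_camera("scene")[100:280,205:365]; b=cams.read_camera("top")[125:285,130:370]
f=lambda i,s:cv2.convertScaleAbs(cv2.resize(i,s,interpolation=cv2.INTER_CUBIC),alpha=1.3)
cv2.imwrite("pics/s7.png",np.hstack([f(a,(356,400)),cv2.copyMakeBorder(f(b,(440,293)),0,107,0,0,0)]))
E
```

```text
tub shift px ((0.401316251661882, -0.10784732530408903), 0.7976912558078766)
[0.29714325 0.13168299]
px per mm along +x [0.34 0.22]
```

View pics/s7.png

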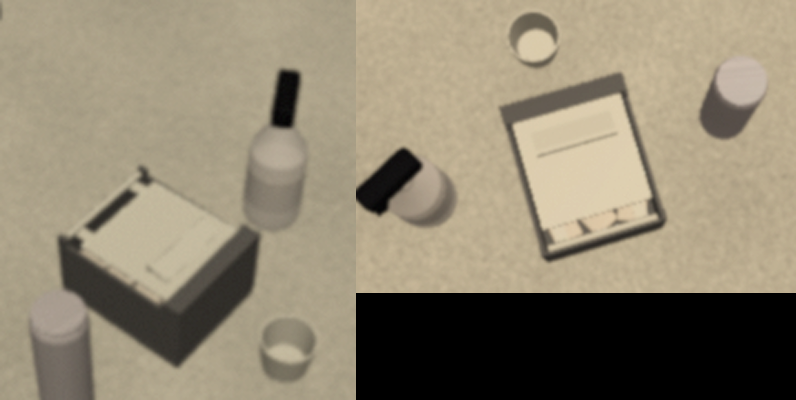

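The cover lies flat with its front edge under the lip, from (510,120) to (625,92) in the top half, and a slid-open gap at the hinge. The tub, bottle, can and scoop are all standing in place, and the arm is clear.

```bash
python3 -c "
from cell import env; print(env.sign_off())"
```

```text
the job is handed in; nothing more can be done
None
```

The tub is closed: its cover lies flat, is pushed forward to the stop under the lip, and stayed shut after I let go. The tub moved less than about 1 mm, the sprayer, can and scoop still stand in place, and I handed the job in at about 15 s.

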